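# Pack a retained sample: bottle into the leaning canister, lid down, screw cap home

### The job

Put the slimmest bottle on the bench into the leaning canister, lowering it well inside before you let go of it. Then fold the canister's hinged lid right down onto the mouth and screw its cap fully home by the grip bar (clockwise, seen from above the cap, until it stops with the bar pointing at the hinge). Leave everything else on the bench where it stands.

Things in the scene. Friction and masses are not known exactly. Their poses are not given: they have to be found in the camera images.
- sample: The sample bottle, the slimmest on the bench: straight amber cylinder, 34 mm diameter, 95 mm tall over its black cap (cap 31 mm diameter, top 18 mm), about 50 g, standing loose. Origin: centre of its underside; z up its axis.
- canister: Round white plastic pot, open at the top, 102 mm outside and 94 mm inside diameter, 110 mm tall, floor 5 mm thick; fixed in a low grey stand so that it leans 0.52 rad (30 degrees) from vertical, roughly towards the robot. Origin: centre of its underside. Axes as for the mouth.
- mouth (a point): Centre of the canister's open mouth, in its rim plane, 110 mm above the canister's underside along its axis. Axes: z along the canister's axis out of the mouth (0.52 rad from vertical, leaning roughly towards the robot), x across the rim towards the hinge (the uphill side), y parallel to the hinge pin.
- floor (a point): Centre of the canister's inner floor, 105 mm below the mouth along its axis. Same axes as the mouth.
- hinge (a point): Middle of the lid's hinge pin: from the mouth 60 mm along its x and 5 mm along its z. Same axes as the mouth; the pin lies along y.
- lid (a joint): Angle of the grey hinged lid, rad: 0 = shut flat on the mouth, grows as it is lifted, at most 2.3. Stiff hinge: it stays where it is left and takes about 2 N at its tab. The lid is a disc 106 mm in diameter and 8 mm thick; its centre is 60 mm from the pin and its middle plane passes through the pin.
- tab (a point): Point on the middle of the top face of the lid's flat tab, at the edge farthest from the hinge: tab 44 mm wide, 8 mm thick, reaching to 142 mm from the pin; this point is 128 mm from the pin, 4 mm above the lid's middle plane. Its z is the lid's outward normal, its -x points away from the hinge.
- cap (a joint): Turn of the white screw cap in the lid, rad: 0 = screwed fully home (at its stop, grip bar pointing at the hinge), positive = unscrewed, counter-clockwise seen from above the cap, at most 2.4. The cap is captive on the lid, coaxial with the canister when the lid is shut; it stays where it is left and takes about 0.12 N m to turn.
- grip (a point): Point on the cap's axis inside its grip bar. The cap is a ribbed disc 92 mm in diameter, 10 mm thick, on the lid's outer face; across its middle stands a bar 62 mm long, 14 mm thick, 30 mm tall. The point is 24 mm above the disc, 6 mm below the bar's top. z is the cap's axis (outward), x runs along the bar, y across it.
- flask: loose bystander, leave it where it stands. Origin: centre of its underside. Amber bottle with a narrow black cap, 50 mm diameter, 120 mm tall.
- squat: loose bystander, leave it where it stands. Origin: centre of its underside. Squat amber bottle with a white cap, 62 mm diameter, 85 mm tall.
- white_bottle: loose bystander, leave it where it stands. Origin: centre of its underside. White plastic bottle, 48 mm diameter, 115 mm tall.
- scoop: loose bystander, leave it where it lies: long spoon lying flat. Origin: on its underside.
- clear_bottle: loose bystander, leave it where it stands. Origin: centre of its underside. Clear tall bottle, 76 mm diameter, 240 mm tall.
- jug: loose bystander, leave it where it stands. Origin: centre of its underside. White bottle, 90 mm diameter, 190 mm tall.
- carton: loose bystander, leave it where it stands. Origin: centre of its underside. Cardboard box 90 x 130 mm, 70 mm tall.
- measure: loose bystander, leave it where it stands. Origin: centre of its underside. Open steel measuring cup, 68 mm across the rim, 75 mm tall.
Mind the look-alikes: they are no part of the job. Leave any yellow look-alike of the part that bears canister alone.

How it is judged:
On the way, in this order (a step that is already met when the one before it is completed fails the run):
1. the sample bottle is down inside the canister and let go (distance between sample and floor below 0.045 m and z of sample in the frame of floor below 0.03 m and contact force between the fingers and sample below 0.1 N), for 0.2 s.
2. the lid is folded right down on the mouth (value of joint lid below 0.06 rad), for 0.1 s.
3. the cap is screwed fully home with the lid down (value of joint lid below 0.06 rad and value of joint cap below 0.12 rad), for 0.2 s.
At the end, for the whole second after the job is handed in: The sample bottle lies still inside the canister (its underside centre within 45 mm of the centre of the inner floor and less than 30 mm above it), the lid is shut to within 0.06 rad, the cap is home to within 0.12 rad, and no bystander has moved more than 40 mm (all of step 3 and distance between sample and floor below 0.045 m and z of sample in the frame of floor below 0.03 m and linear speed of sample below 0.03 m/s and distance of each of flask, squat, white_bottle, scoop, clear_bottle, jug, carton, measure from where it was at the start of the episode below 0.04 m); the robot touches nothing.
It fails at once if the sample bottle is let go over the canister with its foot more than 70 mm above the canister's floor (z of sample in the frame of floor above 0.07 m and horizontal distance between sample and mouth below 0.06 m and contact force between the fingers and sample below 0.1 N).
It fails at once if a bystander is moved more than 40 mm (distance of any of flask, squat, white_bottle, scoop, clear_bottle, jug, carton, measure from where it was at the start of the episode above 0.04 m).
It also fails if it takes over 72 s, if anything falls off the work surface, if the arm or the gripper's body presses on something with over 40 N, if the wrist force passes 120 N, or if a joint passes its speed limit or range.

### The arm

A 7-joint arm with a two-finger parallel gripper is mounted at the origin on the work surface. World frame = base frame: x ahead of the robot, y to its left, z up, the work surface at z = 0. Lengths are in m, angles in rad, forces in N, time in s.
With the tool pointing down it reaches from about 0.425 to 0.875 m from the base axis. Payload 4.7 kg.
Tool frame: the origin (TCP) lies midway between the tips of the shut fingers; the grasp point (between the pads) lies 19 mm behind it; z points along the fingers, y is the line along which they close (so a half turn about z gives the same grasp; the last joint's range is limited). The gripper opens to 87 mm and grips with 3 to 60 N. Pads are 19 mm wide; open, the fingers measure 117 mm over their backs; the gripper's body (75 mm by 190 mm) begins 51 mm behind the grasp point.
Start: joints at [-1.227, 0.321, -0.07, 1.45, 0.023, 1.371, -0.057], TCP at [0.211, 0.615, 0.201] pointing down, gripper open.
Joint ranges: [-2.86, 2.86], [-0.3, 2.09], [-1.38, 1.24], [0.06, 2.45], [-1.56, 4.7], [0.09, 2.05], [-2.69, 2.69]. Speed limits (rad/s): [2.57, 2.57, 3.14, 3.14, 3.14, 3.14, 3.14].

### API

Orientations are given as a unit quaternion [w, x, y, z].
In Python, from cell import monitor, viewer, ctrl, models gives the robot as it stands.
- The arm moves only by the tool arm_command, never from a script. Its argument "plan" is text: rows parted by semicolons, each of 5 numbers parted by spaces: the shift along the tool's x, y, z in mm, then the turn about the tool's z in rad, then the opening, from 0 (shut) to 1 (fully open). In form: tx ty tz turn fingers; .... A call has 1 to 12 rows; each row is the pose to reach, as a shift and turn from the pose commanded when the call began, along the tool's axes at that moment; what a row does not reach only later rows make up. A row lasts 1/12 s, in which the tool goes at most 41.7 mm and 7.16 degrees, less where a joint would pass 70% of its speed; a pose out of reach is approached as far as the arm can. A call with a gripper value outside its range is refused whole. The fingers move at their own pace and stop on an object; the grip force is fixed at half the most. Time passes only in rows, so rows that repeat a pose let the fingers close. It gives the time, the measured TCP pose, the force, the opening and the grip force at its end, in the units of the state.
- monitor.read_state(): the state, without advancing time (a new reading comes with each control period).
- viewer.snapshot(name): name is "scene" or "top" or "wrist"; returns the picture (420x560x3 uint8, blue, green, red); there is no depth.
- viewer.camera_model(name): a dict with "mtx" (3x3 intrinsics, pixels), "R" (3x3) and "t" (3): a world point X has camera coordinates R X + t; the wrist camera has in their place "hand_eye" (4x4, takes a point from camera to tool coordinates, whose origin is the TCP and whose axes are the flange's). Camera axes: x right, y down, z forward; pixel columns grow to the right and rows downward; lengths in m; the calibration is good to about 2 mm. A picture is of the moment at which its call begins: read the wrist's pose just before it. camera_model takes no time and is no camera call.
- ctrl.job_done(): hands the job in; it is judged then, once.
Trained networks look in the newest picture that a camera, given by its name, has taken for a name from the list of things; names that differ only in an ending like _2 or _b are one class to them, and where a whole thing is asked for, a point or a joint stands for the part that bears it (a point fixed in the world has none). Each returns a list of dicts, best first, with "score" (0 to 1); they miss things now and then, are a little off and sometimes report something else, mostly with a low value. They report only what shows in the picture. A call takes as long as a camera call. They do not tell look-alikes from the thing itself.
- models.cut_out(camera, query): "mask" (420x560 bool, what is visible of it) and "extent" ([left, top, right, bottom] in pixels, round what is visible of it).
The state is a dict: "t": time; "joint_positions": joint angles; "joint_vel": joint speeds; "joint_torque": joint torques, N m; "eef_pos": TCP position; "tcp_rot": TCP orientation; "wrist_force": force on the tool from outside, world axes, zero at the start; "torque": the same for the moment, N m; "grip_width": finger opening in m; "gripper_force": force on a finger pad.
Only numpy, scipy, OpenCV 4.12 (cv2) and the standard library are available. Lean on these libraries where they do the work, as an engineer would, in place of code of your own. Each camera call takes 0.05 s, during which the arm holds its last target. There are 200 camera calls.

## Working session

There is one attempt and no reset: what is moved stays moved. The work goes in short steps, Python scripts to look and compute and a tool call to move; the robot and the scene stay as the last step left them, time stands still between calls to the robot, and variables do not carry over. Pictures are saved under pics/ and viewed, at most 10 in all, crops included, and the job is handed in when it is done.

Besides the shell and the picture viewer there is one more tool, called by a JSON object that holds its "fn" and its "kwargs", one argument or row to a line. arm_command: Moves the arm, as the interface text tells. Its arguments: {"type":"object","properties":{"plan":{"type":"string"}},"required":["plan"]}

```bash
ls; mkdir -p pics
cat > h.py <<'E'
import numpy as np, cv2
from cell import monitor, viewer, ctrl, models
from scipy.spatial.transform import Rotation as Rn
def rot(q): return Rn.from_quat([q[1],q[2],q[3],q[0]]).as_matrix()
def snap(n,name=None):
    s=monitor.read_state(); im=viewer.snapshot(n)
    if name: cv2.imwrite('pics/'+name+'.png',im)
    return s,im
def P(cam,s=None):
    m=viewer.camera_model(cam); K=np.array(m['mtx'])
    if 'R' in m: R=np.array(m['R']);t=np.array(m['t']).ravel()
    else:
        H=np.array(m['hand_eye']);T=np.eye(4);T[:3,:3]=rot(s['tcp_rot']);T[:3,3]=s['eef_pos']
        C=np.linalg.inv(T@H);R=C[:3,:3];t=C[:3,3]
    return K@np.c_[R,t]
def proj(Pm,X):
    u=Pm@np.r_[X,1]; return u[:2]/u[2]
def onz(Pm,uv,z):
    A=Pm[:,:3];b=Pm[:,3];c=-np.linalg.solve(A,b);d=np.linalg.solve(A,np.r_[uv,1]);return c+d*(z-c[2])/d[2]
def tri(Ps,uvs):
    A=[]
    for Pm,(u,v) in zip(Ps,uvs): A+=[u*Pm[2]-Pm[0],v*Pm[2]-Pm[1]]
    w=np.linalg.svd(np.array(A))[2][-1];return w[:3]/w[3]
E
python3 - <<'E'
from h import *
print(monitor.read_state())
ims=[]
for n in ['scene','top','wrist']:
    s,im=snap(n,n+'0')
    ims.append(im)
    for q in ['sample','canister','lid','cap','tab','grip']:
        for d in models.cut_out(n,q)[:4]:
            m=d['mask'];ys,xs=np.nonzero(m)
            print(n,q,round(d['score'],2),np.round(d['extent']),xs.mean().round(1),ys.mean().round(1),len(xs))
    print({k:np.round(v,3).tolist() for k,v in viewer.camera_model(n).items()})
E
```

```text
pics
{'t': 0.0, 'joint_positions': array([-1.22692617,  0.32188031, -0.07008232,  1.45163959,  0.0226187 ,
        1.37077879, -0.05688413]), 'joint_vel': array([ 0.00032941, -0.00037969, -0.00068746, -0.00129312,  0.00030425,
       -0.00116105, -0.00050856]), 'joint_torque': array([ 3.20015688e-04, -4.91300368e+01, -4.03867643e-01, -3.12523770e+01,
       -6.38387399e-02,  4.35626437e-02,  1.38022688e-04]), 'eef_pos': array([0.21035744, 0.61441322, 0.19974209]), 'tcp_rot': array([-1.01039407e-04,  1.64115662e-01,  9.86440636e-01, -9.54122104e-04]), 'wrist_force': array([ 0.43059545, -0.04724936, -0.41621189]), 'torque': array([ 0.03909767, -0.00970278, -0.04309691]), 'gripper_force': 0.0, 'grip_width': 0.08684898486354038}
scene sample 0.81 [324. 202. 335. 237.] 329.6 219.1 314
scene canister 0.67 [204. 166. 263. 264.] 230.9 218.4 3357
scene canister 0.55 [237. 142. 285. 200.] 265.5 169.3 1600
scene lid 0.86 [252. 137. 286. 159.] 269.6 149.2 333
scene lid 0.69 [206. 164. 246. 216.] 224.8 191.7 1298
scene lid 0.58 [205. 180. 245. 214.] 222.7 195.0 880
scene cap 0.91 [206. 182. 243. 
[... 897 characters left out ...]
95.1 783
top cap 0.64 [195. 135. 222. 157.] 209.2 147.0 383
top tab 0.88 [293. 269. 331. 320.] 311.7 293.9 1192
top tab 0.6 [290. 150. 329. 173.] 311.2 161.9 712
top tab 0.26 [296. 151. 324. 164.] 312.9 152.9 97
top grip 0.95 [294. 282. 328. 309.] 311.1 295.6 807
top grip 0.46 [198. 136. 223. 160.] 209.6 147.0 410
{'mtx': [[397.996, 0.0, 277.444], [0.0, 397.996, 205.478], [0.0, 0.0, 1.0]], 'R': [[-0.029, -1.0, -0.011], [-0.991, 0.03, -0.129], [0.129, 0.007, -0.992]], 't': [-0.018, 0.567, 1.227]}
{'mtx': [[309.44, 0.0, 277.606], [0.0, 309.44, 205.188], [0.0, 0.0, 1.0]], 'hand_eye': [[0.0, -0.952, -0.307, 0.084], [1.0, 0.0, 0.001, 0.001], [-0.001, -0.307, 0.952, -0.184], [0.0, 0.0, 0.0, 1.0]]}
```

View pics/scene0.png

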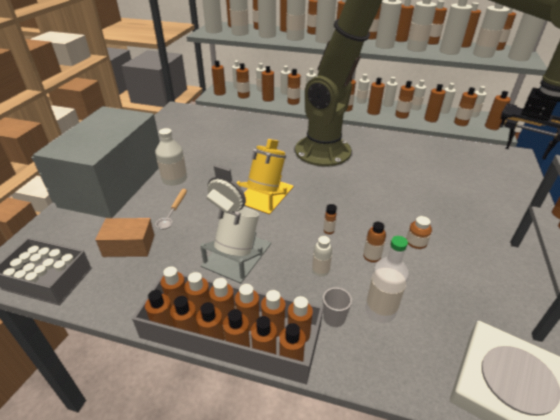

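View pics/top0.png

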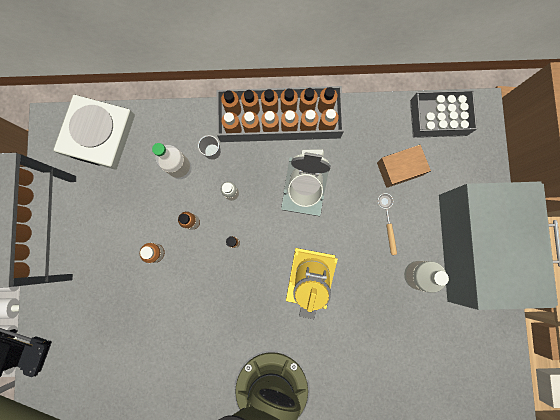

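The white canister mouth is at top (306,190), with its lid standing up behind at (311,162). The sample is at top (232,242) and scene (330,219). The yellow unit at top (313,285) is the decoy.

Run:
```python
from h import *
Ps=P('scene');Pt=P('top')
print('sample mid',tri([Ps,Pt],[(329.6,208),(232.3,242)]))
print('top z.095',onz(Pt,(232.3,242),.095),'foot',onz(Ps,(330,234),0))
print('mouth z.12',onz(Pt,(306,190),.12),onz(Ps,(237,213),.13))
a=cv2.resize(cv2.imread('pics/scene0.png')[150:290,180:350],None,fx=2.9,fy=2.9,interpolation=cv2.INTER_CUBIC)
b=cv2.resize(cv2.imread('pics/top0.png')[140:225,270:350],None,fx=3.6,fy=3.6*1,interpolation=cv2.INTER_CUBIC)
o=np.zeros((max(a.shape[0],b.shape[0]),a.shape[1]+b.shape[1],3),np.uint8);o[:a.shape[0],:a.shape[1]]=a;o[:b.shape[0],a.shape[1]:]=b
print(o.shape,a.shape);cv2.imwrite('pics/m1.png',o)
```

```text
sample mid [0.4531099  0.10275371 0.08611111]
top z.095 [0.45250738 0.10290671 0.095     ] foot [0.46971863 0.11313348 0.        ]
mouth z.12 [ 0.59912792 -0.12185054  0.12      ] [ 0.59784443 -0.12860087  0.13      ]
(406, 781, 3) (406, 493, 3)
```

View pics/m1.png

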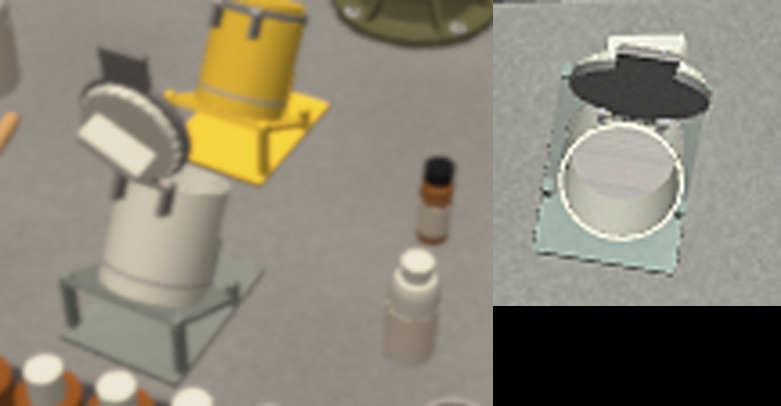

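Heading above the sample.

{"fn": "arm_command", "kwargs": {
  "plan": "-28 -29 0 0 1; -56 -58 0 0 1; -85 -87 0 -0.03 1; -113 -116 0 -0.06 1; -141 -145 0 -0.09 1; -170 -174 0 -0.12 1; -198 -203 0 -0.15 1; -226 -232 0 -0.17 1; -255 -261 0 -0.17 1; -283 -290 0 -0.17 1; -311 -319 0 -0.17 1; -340 -348 0 -0.17 1"
}}

```text
t: 2.05
eef_pos: [0.4199, 0.1739, 0.2013]
tcp_rot: [0.0, 0.08, 0.997, 0.001]
wrist_force: [1.0, 0.6, 0.7]
grip_width: 0.0867
gripper_force: 0.0
```

Run:
```python
from h import *
s,im=snap('wrist','w1');print(s['t'],s['eef_pos'],s['tcp_rot'])
Pw=P('wrist',s)
R=rot(s['tcp_rot'])
for q in ['sample','canister','lid']:
    for d in models.cut_out('wrist',q)[:4]:
        ys,xs=np.nonzero(d['mask'])
        print(q,round(d['score'],2),np.round(d['extent']),xs.mean().round(1),ys.mean().round(1),len(xs))
        if q=='sample': 
            X=tri([Pw,P('top')],[(xs.mean(),ys.mean()),(232.3,242)]);print(X)
print('pred cap', proj(Pw,[.4525,.103,.095]),proj(Pw,[.4525,.103,0]))
```

```text
2.05 [0.41993431 0.17386435 0.20127487] [3.70819834e-04 7.96493725e-02 9.96822702e-01 5.84422702e-04]
sample 0.84 [201. 198. 247. 254.] 224.4 225.2 1578
[0.4544933  0.1078739  0.05791384]
canister 0.61 [  0. 106.  64. 231.] 25.2 169.7 5656
pred cap [212.6657105  236.92609982] [227.01499827 207.5132771 ]
```

View pics/w1.png

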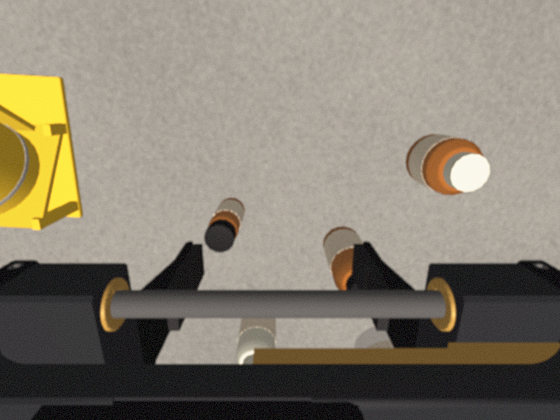

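The cap of the sample shows at (220,236) and its foot at about (232,207). The flask is close, at (345,260).

Run:
```python
from h import *
s=monitor.read_state();Pw=P('wrist',s);Pt=P('top')
X=tri([Pw,Pt],[(220,236.5),(232.5,242)]);Y=onz(Pw,(220,236.5),.095)
print(X,Y,onz(Pw,(231.5,205),0.003))
R=rot(s['tcp_rot'])
for G in [np.array([.4545,.1065,.068])]: print((R.T@(G-s['eef_pos'])*1000).round(1))
print('flask',onz(Pw,(342,235),0.01),onz(Pt,(187,219),.12), onz(Pt,(228.5,188),.115))
```

```text
[0.45479065 0.10550506 0.08235273] [0.45284602 0.11138949 0.095     ] [0.44873841 0.11105062 0.003     ]
[-45.2 -62.  133.1]
flask [0.51083025 0.24714439 0.01      ] [0.52321288 0.23288976 0.12      ] [0.61324087 0.10948835 0.115     ]
```

{"fn": "arm_command", "kwargs": {
  "plan": "-21 -30 5 0 1; -42 -60 20 0 1; -42 -60 55 0 1; -42 -60 90 0 1; -42 -60 120 0 1; -42 -60 143 0 1; -42 -60 143 0 1; -42 -60 143 0 0.2; -42 -60 143 0 0.2; -42 -60 143 0 0.2; -42 -60 143 0 0.2; -42 -60 143 0 0.2"
}}

```text
t: 3.25
eef_pos: [0.4524, 0.1103, 0.0592]
tcp_rot: [0.001, 0.08, 0.997, 0.001]
wrist_force: [0.2, 0.2, 0.5]
grip_width: 0.0615
gripper_force: 0.0
```

{"fn": "arm_command", "kwargs": {
  "plan": "0 0 0 0 0.2; 0 0 0 0 0.2; 0 0 0 0 0.2; 0 0 0 0 0.2; 0 0 0 0 0.2; 0 0 0 0 0.2; 0 0 0 0 0.2; 0 0 0 0 0.2; 0 0 0 0 0.2; 0 0 0 0 0.2"
}}

```text
t: 4.08
eef_pos: [0.4515, 0.1097, 0.0579]
tcp_rot: [0.0, 0.08, 0.997, -0.0]
wrist_force: [0.2, -0.4, 0.5]
grip_width: 0.0302
gripper_force: 30.0
```

{"fn": "arm_command", "kwargs": {
  "plan": "0 0 -40 0 0.2; 0 0 -80 0 0.2; 0 0 -120 0 0.2; 0 0 -160 0 0.2; 0 0 -200 0 0.2; -30 -10 -220 0 0.2; -65 -20 -240 0 0.2; -105 -35 -240 0 0.2; -145 -48 -240 0 0.2; -185 -62 -240 0 0.2; -225 -75 -240 0 0.2; -225 -75 -240 0 0.2"
}}

```text
t: 5.08
eef_pos: [0.6656, -0.0051, 0.2924]
tcp_rot: [-0.002, 0.082, 0.997, -0.004]
wrist_force: [-1.7, -0.1, -1.8]
grip_width: 0.0304
gripper_force: 30.0
```

Run:
```python
from h import *
s,im=snap('wrist','w2');print(s['t'],s['eef_pos'],s['tcp_rot'],s['grip_width'],s['gripper_force'])
for q in ['sample','canister','lid','cap']:
    for d in models.cut_out('wrist',q)[:3]:
        ys,xs=np.nonzero(d['mask'])
        print(q,round(d['score'],2),np.round(d['extent']),xs.mean().round(1),ys.mean().round(1),len(xs))
```

```text
5.0833 [ 0.66555636 -0.0051373   0.29240818] [-0.00174861  0.08244082  0.99658661 -0.00394675] 0.0303813711760481 29.97521996498108
sample 0.87 [248. 203. 306. 291.] 276.9 247.9 4141
canister 0.69 [ 40. 100. 238. 286.] 147.8 192.6 20087
lid 0.89 [ 40. 188. 193. 280.] 117.2 231.7 10060
cap 0.88 [120. 230. 189. 268.] 151.7 252.0 782
```

View pics/w2.png

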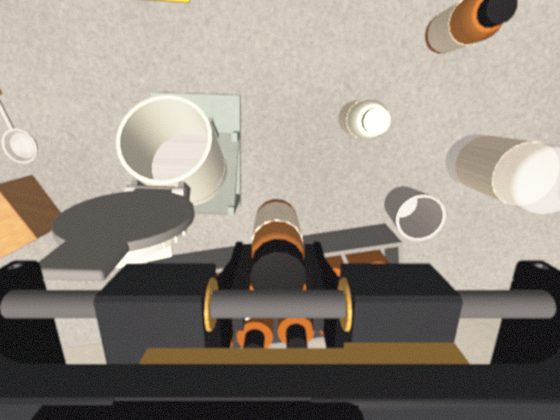

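Rim ellipse in the wrist view: left 117, right 211, top 97, bottom about 184. The lid disc runs from 53 to 194 with its top at 190, and the tab corner is at about (42,268). I'll fit the canister pose and lid angle over all views.

```bash
cat > fit.py <<'E'
from h import *
from scipy.optimize import least_squares
def frame(p):
    x,y,z,yaw=p[:4];c,s=np.cos(yaw),np.sin(yaw);h=np.array([c,s,0]);C,S=np.cos(.5236),np.sin(.5236)
    xm=h*C+np.array([0,0,S]);zm=-h*S+np.array([0,0,C]);ym=np.cross(zm,xm);return np.array([x,y,z]),np.c_[xm,ym,zm]
def lidpts(p,pts):
    m,F=frame(p);th=p[4];d=np.array([-np.cos(th),0,np.sin(th)]);n=np.array([np.sin(th),0,np.cos(th)])
    H=np.array([.06,0,.005]);return [m+F@(H+d*a+np.array([0,b,0])+n*c) for a,b,c in pts]
A=np.linspace(0,2*np.pi,120,endpoint=False)
def rim(p):
    m,F=frame(p);return [m+F@np.array([.051*np.cos(a),.051*np.sin(a),0]) for a in A]
def disc(p,c): return lidpts(p,[(.06+.053*np.cos(a),.053*np.sin(a),c) for a in A])
def ext(Pm,X):
    q=np.array([proj(Pm,x) for x in X]);return np.r_[q.min(0),q.max(0)]
E
python3 - <<'E'
from fit import *
s=monitor.read_state();Pw=P('wrist',s);Pt=P('top');Ps=P('scene')
def res(p):
    w=ext(Pw,rim(p));t=ext(Pt,rim(p));sc=ext(Ps,rim(p))
    wl=ext(Pw,disc(p,-.004)+disc(p,.004));tl=ext(Pt,disc(p,-.004)+disc(p,.004));sl=ext(Ps,disc(p,-.004)+disc(p,.004))
    tab=lidpts(p,[(.142,.022,-.004),(.142,-.022,-.004)]);tw=ext(Pw,tab);
    r=[w[0]-117,w[1]-97,w[2]-211.5,.5*(w[3]-184),2*(t[0]-288.1),2*(t[1]-174.4),2*(t[2]-323.1),2*(t[3]-206.7),sc[2]-259.3,
       wl[0]-53,wl[2]-194.5,wl[1]-190,2*(tl[0]-291.4),2*(tl[2]-330.6),sl[0]-207.6,sl[2]-245.5,.5*(tw[0]-41)]
    return np.array(r)
for th in (1.8,2.2):
    f=least_squares(res,[.6,-.12,.13,-.15,th],loss='soft_l1');print(f.x.round(4),f.cost);print(f.fun.round(1))
p=f.x;np.save('p.npy',p)
s,im=snap('wrist')
im=cv2.imread('pics/w2.png');tp=cv2.imread('pics/top0.png');sc=cv2.imread('pics/scene0.png')
tab=lidpts(p,[(.112,.022,-.004),(.142,.022,-.004),(.142,-.022,-.004),(.112,-.022,-.004)])
def draw(im,Pm,box,k):
    x0,y0,x1,y1=box;o=cv2.resize(im[y0:y1,x0:x1],None,fx=k,fy=k,interpolation=cv2.INTER_CUBIC)
    for X,c in((rim(p),(0,0,255)),(disc(p,-.004),(0,255,0)),(disc(p,.004),(255,0,0)),(tab,(255,0,255))):
        q=np.array([(proj(Pm,x)-[x0,y0])*k for x in X]).astype(int);cv2.polylines(o,[q],True,c,1)
    return cv2.resize(o,(260,380))
cv2.imwrite('pics/fit1.png',np.hstack([draw(im,Pw,(30,80,240,300),2),draw(tp,Pt,(280,140,345,225),4),draw(sc,Ps,(190,150,280,270),4)]))
m,F=frame(p);print(m,F.round(3),'hinge',m+F@[.06,0,.005],'floor',m-.105*F[:,2],'tab',lidpts(p,[(.128,0,.004)]))
E
```

```text
[ 0.5947 -0.1171  0.1291 -0.2295  2.2496] 11.699690026012519
[-0.4  2.1 -2.5  0.1 -1.4  0.2 -2.1  0.6  0.5  3.6 -3.5 -0.2 -0.1 -0.8
 -0.5 -0.1 -1.2]
[ 0.5947 -0.1171  0.1291 -0.2295  2.2496] 11.699690026088208
[-0.4  2.1 -2.5  0.1 -1.4  0.2 -2.1  0.6  0.5  3.6 -3.5 -0.2 -0.1 -0.8
 -0.5 -0.1 -1.2]
[ 0.59471864 -0.11712308  0.12913371] [[ 0.843  0.228 -0.487]
 [-0.197  0.974  0.114]
 [ 0.5    0.     0.866]] hinge [ 0.64288282 -0.12837697  0.1634639 ] floor [ 0.64584176 -0.12906834  0.03820111] tab [array([ 0.66599404, -0.13377706,  0.28930789])]
```

View pics/fit1.png

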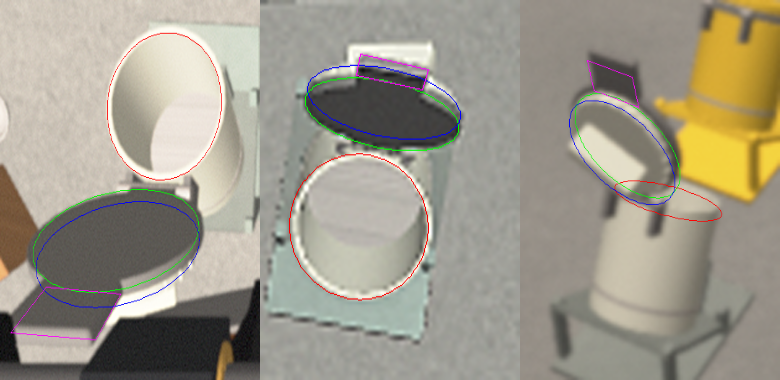

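{"fn": "arm_command", "kwargs": {
  "plan": "35 0 0 0.03 0.2; 47 -40 0 0.05 0.2; 47 -80 0 0.05 0.2; 47 -112 0 0.05 0.2; 47 -123 0 0.05 0.2; 47 -123 20 0.05 0.2; 47 -123 45 0.05 0.2; 47 -123 60 0.05 0.2; 47 -123 60 0.05 0.2; 47 -123 60 0.05 0.2"
}}

```text
t: 6.22
eef_pos: [0.5951, -0.1127, 0.2384]
tcp_rot: [0.0, 0.104, 0.995, 0.001]
wrist_force: [0.8, -0.2, 0.7]
grip_width: 0.0305
gripper_force: 30.0
```

Run:
```python
from fit import *
s,im=snap('wrist','w3');s2,sc=snap('scene');p=np.load('p.npy');print(s['eef_pos'],s['tcp_rot'])
Pw=P('wrist',s);Ps=P('scene')
q=np.array([proj(Pw,x) for x in rim(p)]).astype(int);cv2.polylines(im,[q],True,(0,0,255),1)
sc=cv2.resize(sc[100:240,170:290],None,fx=3,fy=3);cv2.imwrite('pics/m3.png',np.hstack([im[:,60:500],cv2.copyMakeBorder(sc,0,0,0,0,0)]) if sc.shape[0]==420 else im)
```

```text
[ 0.59512977 -0.11266059  0.2384309 ] [6.24109397e-05 1.03823458e-01 9.94595427e-01 7.89375498e-04]
```

View pics/m3.png

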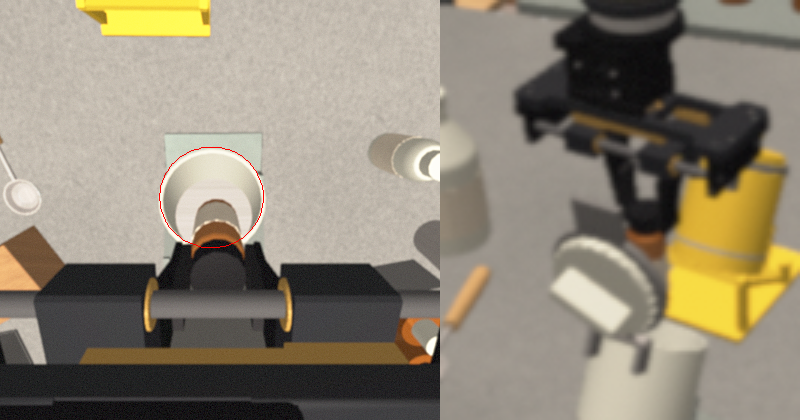

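Wrist view: the bottle foot (277,205) sits over the mouth and is about 5 px right of the rim centre. The fit overlay matches the rim. Lowering.

{"fn": "arm_command", "kwargs": {
  "plan": "-5 -5 10 0 0.2; -5 -5 30 0 0.2; -5 -5 50 0 0.2; -5 -5 70 0 0.2; -5 -5 85 0 0.2; -5 -5 100 0 0.2; -5 -5 108 0 0.2; -5 -5 114 0 0.2; -5 -5 114 0 0.2; -5 -5 114 0 0.2"
}}

```text
t: 7.15
eef_pos: [0.6, -0.1203, 0.1244]
tcp_rot: [0.0, 0.105, 0.994, -0.0]
wrist_force: [0.9, 0.1, -0.8]
grip_width: 0.03
gripper_force: 30.0
```

{"fn": "arm_command", "kwargs": {
  "plan": "0 0 5 0 0.2; 0 0 8 0 0.2; 0 0 8 0 0.2; 0 0 8 0 0.52; 0 0 8 0 0.52; 0 0 8 0 0.52; 0 0 8 0 0.52; 0 0 8 0 0.52; 0 0 8 0 0.52; 0 0 8 0 0.52; 0 0 8 0 0.52"
}}

```text
t: 8.07
eef_pos: [0.5996, -0.12, 0.1159]
tcp_rot: [0.0, 0.105, 0.995, 0.0]
wrist_force: [-0.5, -1.0, -0.0]
grip_width: 0.045
gripper_force: 0.0
```

{"fn": "arm_command", "kwargs": {
  "plan": "0 0 -40 0 0.52; 0 0 -80 0 0.4; 0 0 -120 0 0.3; 0 0 -160 0 0.2; 0 0 -200 0 0.1; 0 0 -240 0 0; -30 0 -255 0 0; -70 0 -255 0 0; -110 0 -255 0 0; -130 0 -255 0 0; -130 0 -255 0 0"
}}

```text
t: 8.98
eef_pos: [0.7297, -0.1475, 0.3654]
tcp_rot: [-0.002, 0.105, 0.995, -0.001]
wrist_force: [1.1, -0.7, -0.6]
grip_width: 0.001
gripper_force: 0.0
```

Run:
```python
from fit import *
s,im=snap('wrist');p=np.load('p.npy');print(s['t'],s['eef_pos'],s['tcp_rot'],s['grip_width'])
for d in models.cut_out('wrist','sample')[:2]: print(d['score'],d['extent'])
Pw=P('wrist',s);p[3]=-.208
s2,sc=snap('scene');sc=cv2.resize(sc[130:270,180:300],None,fx=3,fy=3)
for X,c in((rim(p),(0,0,255)),(disc(p,-.004),(0,255,0)),(disc(p,.004),(255,0,0))):
    q=np.array([proj(Pw,x) for x in X]).astype(int);cv2.polylines(im,[q],True,c,1)
cv2.imwrite('pics/m4.png',np.hstack([im[:,60:500],sc]))
```

```text
8.9833 [ 0.72972223 -0.14753001  0.36542082] [-2.47251330e-03  1.04510344e-01  9.94520351e-01 -8.64055228e-04] 0.0009689643712454759
0.63 [261.9, 34.2, 290.6, 92.5]
```

View pics/m4.png

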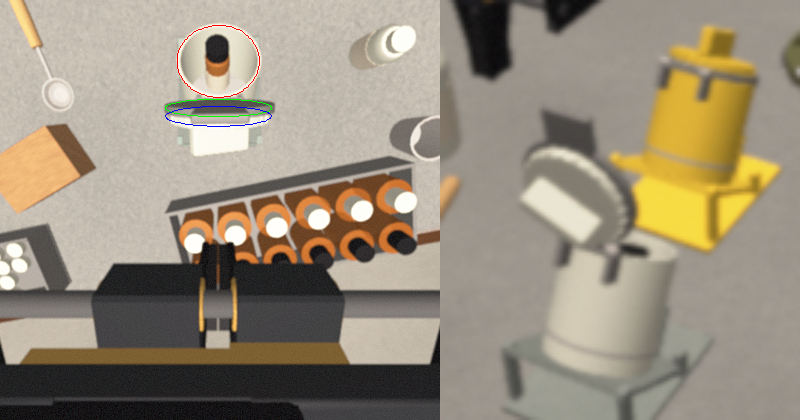

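The bottle lies inside the canister: its cap is at wrist (277,47), well within the rim. The lid is upright, so next is to hook the tab from behind and fold it.

{"fn": "arm_command", "kwargs": {
  "plan": "20 2 20 0 0; 39 2 50 0 0; 39 2 74 0 0; 39 2 74 0 0; 58 2 75 0 0; 75 2 76 0 0; 97 2 78 0 0; 119 2 82 0 0; 139 2 91 0 0; 157 2 103 0 0; 173 2 118 0 0; 187 2 135 0 0"
}}

```text
t: 10.13
eef_pos: [0.5443, -0.1062, 0.2388]
tcp_rot: [0.003, 0.105, 0.995, 0.001]
wrist_force: [0.4, 0.0, 0.2]
grip_width: 0.0001
gripper_force: 0.0
```

```bash
cat > lid.py <<'E'
from fit import *
p=np.load('p.npy');p[3]=-.208
s=monitor.read_state();print(s['t'],s['eef_pos'],s['wrist_force'])
for cam in ('scene','top'):
    s,im=snap(cam,cam+'L%d'%(s['t']*100));Pm=P(cam)
    for d in models.cut_out(cam,'lid')[:3]:
        e=np.array(d['extent']);ys,xs=np.nonzero(d['mask']);c=[xs.mean(),ys.mean()]
        best=min((np.abs(ext(Pm,disc(np.r_[p[:4],t],0)).reshape(2,2).mean(0)-e.reshape(2,2).mean(0)).sum(),t) for t in np.arange(0,2.3,.05))
        print(cam,round(d['score'],2),e.round(),np.round(c),'th',best)
    print([ (t,ext(Pm,disc(np.r_[p[:4],t],0)).round().tolist()) for t in (0,1.05,2.2)])
E
python3 lid.py
```

```text
10.1333 [ 0.54429279 -0.10621339  0.23877441] [0.41038116 0.02017348 0.22804513]
scene 0.69 [205. 164. 247. 218.] [225. 192.] th (np.float64(6.780575990164607), np.float64(2.15))
[(0, [222.0, 205.0, 261.0, 218.0]), (1.05, [221.0, 176.0, 260.0, 213.0]), (2.2, [209.0, 180.0, 246.0, 213.0])]
top 0.54 [325. 284. 328. 308.] [326. 296.] th (np.float64(124.96049936137206), np.float64(0.45))
[(0, [287.0, 174.0, 323.0, 208.0]), (1.05, [287.0, 174.0, 325.0, 203.0]), (2.2, [291.0, 158.0, 329.0, 172.0])]
```

```bash
ls pics
python3 - <<'E'
import cv2,numpy as np,glob
a=cv2.imread(glob.glob('pics/sceneL*')[0])[110:250,180:300];b=cv2.imread(glob.glob('pics/topL*')[0])[120:240,250:380]
cv2.imwrite('pics/m5.png',np.hstack([cv2.resize(a,(400,467),interpolation=2),cv2.resize(b,(400,467),interpolation=2)]))
E
```

```text
fit1.png
m1.png
m3.png
m4.png
scene0.png
sceneL1013.png
top0.png
topL1013.png
w1.png
w2.png
w3.png
wrist0.png
```

View pics/m5.png

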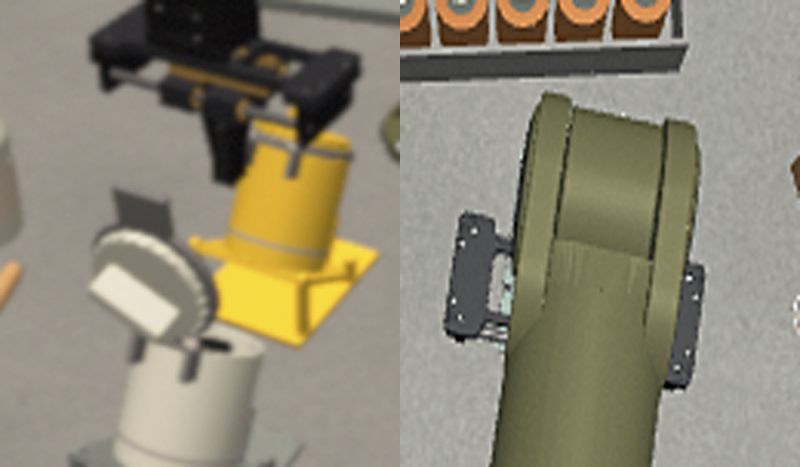

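The finger passed over the tab without touching it, so the lid is unmoved. I'll go back behind it and lower.

{"fn": "arm_command", "kwargs": {
  "plan": "0 0 -40 0 0; 0 0 -80 0 0; 0 0 -120 0 0; -40 0 -127 0 0; -80 0 -127 0 0; -120 0 -127 0 0; -155 0 -127 0 0; -155 0 -127 0 0; -155 0 -100 0 0; -155 0 -70 0 0; -155 0 -70 0 0; -155 0 -70 0 0"
}}

```text
t: 11.33
eef_pos: [0.696, -0.1378, 0.3059]
tcp_rot: [-0.001, 0.104, 0.995, 0.0]
wrist_force: [-0.3, -0.1, -0.0]
grip_width: 0.0004
gripper_force: 0.0
```

{"fn": "arm_command", "kwargs": {
  "plan": "0 0 15 0 0; 0 0 30 0 0; 0 0 30 0 0; 15 0 30 0 0; 30 0 30 0 0; 40 0 30 0 0; 50 0 30 0 0; 60 0 30 0 0; 60 0 30 0 0"
}}

```text
t: 12.08
eef_pos: [0.6374, -0.1262, 0.28]
tcp_rot: [0.003, 0.105, 0.995, 0.001]
wrist_force: [1.0, -0.3, 0.0]
grip_width: 0.0003
gripper_force: 0.0
```

```bash
python3 lid.py
python3 - <<'E'
import sys;sys.path.insert(0,'.')
from fit import *
p=np.load('p.npy');p[3]=-.208
Ps=P('scene');s=monitor.read_state();print(s['eef_pos'],proj(Ps,s['eef_pos']),'tabcorner',[proj(Ps,x) for x in lidpts(p,[(.142,.022,0),(.142,-.022,0)])], 'seen tip L1013 (246,164) pred',proj(Ps,[.5443,-.1062,.2388]))
E
```

```text
12.0833 [ 0.63740392 -0.12621946  0.28004955] [ 1.01600578 -0.27942498  0.04578718]
scene 0.87 [209. 160. 249. 214.] [229. 189.] th (np.float64(8.351803659172333), np.float64(2.1))
scene 0.69 [256. 138. 286. 158.] [272. 150.] th (np.float64(75.90493267866219), np.float64(1.1500000000000001))
[(0, [222.0, 205.0, 261.0, 218.0]), (1.05, [221.0, 176.0, 260.0, 213.0]), (2.2, [209.0, 180.0, 246.0, 213.0])]
top 0.65 [304. 274. 328. 318.] [314. 295.] th (np.float64(114.81049936137214), np.float64(0.45))
[(0, [287.0, 174.0, 323.0, 208.0]), (1.05, [287.0, 174.0, 325.0, 203.0]), (2.2, [291.0, 158.0, 329.0, 172.0])]
[ 0.6380775  -0.12604143  0.27730332] [228.12693978 176.45520038] tabcorner [array([228.63328606, 175.52492456]), array([212.69506229, 170.39764685])] seen tip L1013 (246,164) pred [249.63354531 169.98264285]
```

{"fn": "arm_command", "kwargs": {
  "plan": "12 0 2 0 0; 22 0 5 0 0; 31 0 8 0 0; 40 0 12 0 0; 49 0 17 0 0; 58 0 23 0 0; 66 0 29 0 0; 74 0 37 0 0; 88 0 53 0 0; 99 0 70 0 0; 103 0 79 0 0; 103 0 79 0 0"
}}

```text
t: 13.28
eef_pos: [0.5351, -0.1043, 0.1954]
tcp_rot: [-0.001, 0.105, 0.994, 0.0]
wrist_force: [0.5, 0.1, -0.6]
grip_width: 0.0006
gripper_force: 0.0
```

```bash
python3 lid.py
```

```text
13.2833 [ 0.53505252 -0.10430975  0.19544403] [ 0.48851766  0.09185647 -0.61744427]
scene 0.78 [220. 171. 264. 215.] [240. 194.] th (np.float64(2.5049326786622146), np.float64(1.1500000000000001))
scene 0.69 [156. 187. 185. 231.] [171. 212.] th (np.float64(67.72808115389483), np.float64(2.25))
scene 0.44 [154. 130. 189. 188.] [170. 159.] th (np.float64(93.53057599016458), np.float64(2.15))
[(0, [222.0, 205.0, 261.0, 218.0]), (1.05, [221.0, 176.0, 260.0, 213.0]), (2.2, [209.0, 180.0, 246.0, 213.0])]
top 0.48 [323. 276. 330. 307.] [324. 295.] th (np.float64(120.36049936137204), np.float64(0.45))
[(0, [287.0, 174.0, 323.0, 208.0]), (1.05, [287.0, 174.0, 325.0, 203.0]), (2.2, [291.0, 158.0, 329.0, 172.0])]
```

{"fn": "arm_command", "kwargs": {
  "plan": "5 0 10 0 0; 9 0 19 0 0; 12 0 28 0 0; 14 0 36 0 0; 14 0 44 0 0; 14 0 52 0 0; 13 0 59 0 0; 12 0 66 0 0; 11 0 74 0 0; 9 0 82 0 0; 7 0 89 0 0; 7 0 89 0 0"
}}

```text
t: 14.48
eef_pos: [0.5289, -0.103, 0.1061]
tcp_rot: [-0.001, 0.105, 0.995, -0.0]
wrist_force: [0.5, 1.0, 0.2]
grip_width: 0.0008
gripper_force: 0.0
```

```bash
python3 lid.py
```

```text
14.4833 [ 0.52888881 -0.10303555  0.1061334 ] [0.52795165 0.96194728 0.18831732]
scene 0.83 [262. 136. 286. 157.] [273. 149.] th (np.float64(80.55493267866217), np.float64(1.1500000000000001))
scene 0.66 [219. 186. 258. 216.] [240. 204.] th (np.float64(4.879242369506585), np.float64(0.55))
scene 0.47 [364. 234. 412. 322.] [388. 283.] th (np.float64(212.16690458530235), np.float64(0.0))
[(0, [222.0, 205.0, 261.0, 218.0]), (1.05, [221.0, 176.0, 260.0, 213.0]), (2.2, [209.0, 180.0, 246.0, 213.0])]
top 0.63 [314. 271. 328. 319.] [320. 295.] th (np.float64(118.41049936137216), np.float64(0.45))
[(0, [287.0, 174.0, 323.0, 208.0]), (1.05, [287.0, 174.0, 325.0, 203.0]), (2.2, [291.0, 158.0, 329.0, 172.0])]
```

{"fn": "arm_command", "kwargs": {
  "plan": "0 0 2 0 0; 0 0 4 0 0; 0 0 6 0 0; 0 0 6 0 0; 0 0 6 0 0"
}}

```text
t: 15.1
eef_pos: [0.5294, -0.103, 0.1018]
tcp_rot: [-0.0, 0.105, 0.995, 0.0]
wrist_force: [0.3, 0.2, 1.0]
grip_width: 0.0008
gripper_force: 0.1
```

{"fn": "arm_command", "kwargs": {
  "plan": "0 0 2 0 0; 0 0 4 0 0; 0 0 6 0 0; 0 0 6 0 0; 0 0 6 0 0"
}}

```text
t: 15.52
eef_pos: [0.5301, -0.1031, 0.0971]
tcp_rot: [0.001, 0.105, 0.995, 0.0]
wrist_force: [-2.7, 1.0, 9.6]
grip_width: 0.0005
gripper_force: 4.6
```

{"fn": "arm_command", "kwargs": {
  "plan": "0 0 3 0 0; 0 0 3 0 0; 0 0 3 0 0; 10 0 -40 0 0; 10 0 -80 0 0; 10 0 -120 0 0; 0 0 -150 0 0; -40 0 -175 0 0; -80 0 -175 0 0; -120 0 -175 0 0; -155 0 -175 0 0; -155 0 -175 0 0"
}}

```text
t: 16.52
eef_pos: [0.6857, -0.135, 0.2639]
tcp_rot: [-0.003, 0.104, 0.995, -0.003]
wrist_force: [-1.2, 1.4, -3.0]
grip_width: 0.0006
gripper_force: 0.0
```

Run:
```python
from fit import *
p=np.load('p.npy');p[3]=-.208;p[4]=0
s,im=snap('wrist','w6');print(s['t'],s['eef_pos'],s['tcp_rot']);Pw=P('wrist',s)
for q in ['lid','cap']:
    for d in models.cut_out('wrist',q)[:2]: print(q,d['score'],d['extent'])
m,F=frame(p)
top=[m+F@np.array([.046*np.cos(a),.046*np.sin(a),.019]) for a in A]
for X,c in((disc(p,.004),(255,0,0)),(top,(0,0,255))):
    q=np.array([proj(Pw,x) for x in X]).astype(int);cv2.polylines(im,[q],True,c,1)
cv2.imwrite('pics/m6.png',cv2.resize(im[40:300,90:430],(784,600)))
```

```text
16.5167 [ 0.6857295  -0.13501233  0.26387454] [-0.00287885  0.10366621  0.99460484 -0.00250008]
lid 0.6 [218.2, 16.7, 332.6, 163.6]
cap 0.93 [223.3, 39.5, 329.8, 138.3]
```

View pics/m6.png

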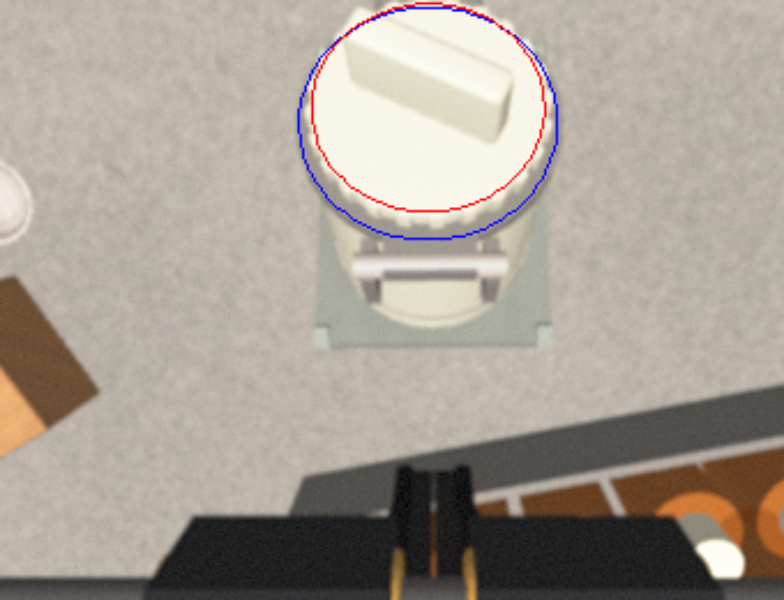

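The lid is shut and the model overlay matches it. The bar runs from upper-left (350,50) to lower-right (505,105), with the hinge at the bottom, so the cap is unscrewed by roughly 70°. Next I'll compute a push path for the +y end of the bar.

```bash
cat > cap.py <<'E'
from fit import *
p=np.load('p.npy');p[3]=-.208;p[4]=0
m,F=frame(p);h=np.array([np.cos(p[3]),np.sin(p[3]),0]);v=np.array([-h[1],h[0],0])
def back(Pm,uv,n):
    A=Pm[:,:3];c=-np.linalg.solve(A,Pm[:,3]);d=np.linalg.solve(A,np.r_[uv,1]);o=m+F[:,2]*n
    return F.T@(c+d*((o-c)@F[:,2])/(d@F[:,2])-m)
def loc(X): d=np.array(X)-m;return np.array([d@h,d@v,d[2]])*1000
def tip(phi,r=.022,off=.011,drop=.016):
    b=np.array([np.cos(phi),np.sin(phi),0]);n=np.array([-np.sin(phi),np.cos(phi),0])
    q=loc(m+F@(r*b+.007*n+np.array([0,0,.049])));nh=np.array([-np.sin(phi),.866*np.cos(phi)]);nh/=np.linalg.norm(nh)
    return np.r_[q[:2]+nh*off*1000,q[2]-drop*1000]
E
python3 - <<'E'
from cap import *
s=monitor.read_state();print(s['t'],s['eef_pos'],s['tcp_rot'],loc(s['eef_pos']).round(1))
s0=dict(eef_pos=[0.6857295,-0.13501233,0.26387454],tcp_rot=[-0.00287885,0.10366621,0.99460484,-0.00250008])
Pw=P('wrist',s0);k=340/784;f=lambda x,y:(90+x*k,40+y*260/600)
for a,b,n in(((347,82),(497,143),.019),((345,40),(498,97),.049),((360,10),(513,72),.049)):
    A1,B1=back(Pw,f(*a),n),back(Pw,f(*b),n);d=B1-A1;print((A1*1000).round(),(B1*1000).round(),'phi',np.arctan2(d[1],d[0]),np.linalg.norm(d))
for ph in (1.3,1.2,1.05,.9,.75,.6,.45,.3,.15): print(ph,tip(ph).round(1))
E
```

```text
16.6667 [ 0.68045829 -0.13586182  0.26947581] [-1.37858810e-03  1.05097481e-01  9.94460808e-01 -5.66674355e-04] [ 87.8  -0.6 140.3]
[-10. -32.  19.] [17. 27. 19.] phi 1.1464574274165804 0.06517059978683383
[ -6. -29.  49.] [17. 25. 49.] phi 1.172813672405093 0.058760991494995266
[-18. -24.  49.] [ 7. 30. 49.] phi 1.1374131184247478 0.06013129239863238
1.3 [-35.9  25.6  26. ]
1.2 [-33.7  26.6  27.2]
1.05 [-30.1  27.5  28.9]
0.9 [-26.5  27.8  30.5]
0.75 [-22.7  27.6  32.1]
0.6 [-19.   26.8  33.5]
0.45 [-15.3  25.5  34.8]
0.3 [-11.8  23.5  35.9]
0.15 [-8.5 21.  36.8]
```

{"fn": "arm_command", "kwargs": {
  "plan": "40 10 20 0 0; 80 20 40 0 0; 115 28 55 0 0; 138 28 60 0 0; 138 28 90 0 0; 138 28 113 0 0; 138 28 113 0 0; 128 28 112 0 0; 120 28 112 0 0; 114 28 110 0 0; 110 28 108 0 0; 107 27 107 0 0"
}}

```text
t: 17.67
eef_pos: [0.5794, -0.0857, 0.1643]
tcp_rot: [-0.003, 0.105, 0.994, 0.001]
wrist_force: [-6.9, 2.4, 0.3]
grip_width: 0.0006
gripper_force: 3.0
```

{"fn": "arm_command", "kwargs": {
  "plan": "-2 -1 -1 0 0; -4 -1 -1 0 0; -6 -2 -2 0 0; -8 -4 -3 0 0; -10 -6 -4 0 0; -12 -7 -4 0 0; -12 -7 -4 0 0; -12 -7 -4 0 0"
}}

```text
t: 18.33
eef_pos: [0.5931, -0.0959, 0.1686]
tcp_rot: [0.001, 0.105, 0.995, 0.0]
wrist_force: [-1.5, 3.8, 1.6]
grip_width: 0.0007
gripper_force: 1.8
```

Run:
```python
from cap import *
s=monitor.read_state();print(s['eef_pos'],s['wrist_force'],loc(s['eef_pos']).round(1))
```

```text
[ 0.59311552 -0.09591291  0.16863733] [-1.54686696  3.77757832  1.56122456] [-5.9 20.4 39.5]
```

{"fn": "arm_command", "kwargs": {
  "plan": "0 4 -10 0 0; 0 4 -45 0 0.6; 8 -10 -55 0 0.6; 16 -20 -55 0 0.6; 16 -20 -55 0 0.6; 16 -20 -55 0 0.6; 16 -20 -55 0 0.6; 16 -20 -55 0 0.6; 16 -20 -55 0 0.6; 16 -20 -55 0 0.6; 16 -20 -55 0 0.6"
}}

```text
t: 19.25
eef_pos: [0.5726, -0.1119, 0.2224]
tcp_rot: [-0.0, 0.104, 0.995, -0.0]
wrist_force: [0.4, -0.6, 1.1]
grip_width: 0.0512
gripper_force: 0.0
```

Run:
```python
from cap import *
s=monitor.read_state();print(s['eef_pos'],s['grip_width'],loc(s['eef_pos']).round(1))
# bar angle from top cam: bar highlights hidden; use wrist cut_out
s,im=snap('wrist','w7')
```

```text
[ 0.57259941 -0.11193847  0.22243467] 0.05118275269728408 [-22.7   0.5  93.3]
```

{"fn": "arm_command", "kwargs": {
  "plan": "0 0 25 0 0.6; 0 0 50 0 0.6; 0 0 62 0 0.6; 0 0 69 0 0.6; 0 0 69 0 0; 0 0 69 0 0; 0 0 69 0 0; 0 0 69 0 0; 0 0 69 0 0; 0 0 69 0 0; 0 0 69 0 0; 0 0 69 0 0"
}}

```text
t: 20.3
eef_pos: [0.5727, -0.1133, 0.1544]
tcp_rot: [0.0, 0.105, 0.994, -0.001]
wrist_force: [-1.1, -3.4, 2.8]
grip_width: 0.0139
gripper_force: 28.5
```

Run:
```python
from cap import *
s=monitor.read_state();print(s['eef_pos'],s['grip_width'],s['gripper_force'],s['wrist_force'],s['torque'],loc(s['eef_pos']).round(1))
```

```text
[ 0.57265127 -0.1133216   0.15443657] 0.013898666359732918 28.45567012220272 [-1.0736595  -3.35345172  2.82387547] [-0.52913651  0.1155231   0.10270985] [-22.4  -0.8  25.3]
```

Width 13.9 mm means the fingers are flush on the bar. A small clockwise twist should confirm the stop.

{"fn": "arm_command", "kwargs": {
  "plan": "0 0 0 0.04 0; 0 0 0 0.08 0; 0 0 0 0.12 0; 0 0 0 0.12 0; 0 0 0 0.12 0"
}}

```text
t: 20.72
eef_pos: [0.5724, -0.1131, 0.1542]
tcp_rot: [0.0, 0.163, 0.987, -0.001]
wrist_force: [-2.2, -3.7, 4.3]
grip_width: 0.0144
gripper_force: 31.9
```

Run:
```python
from cap import *
s=monitor.read_state();print(s['tcp_rot'],2*np.arcsin(s['tcp_rot'][1]),s['grip_width'],s['wrist_force'],s['torque'])
```

```text
[ 9.23617736e-05  1.63354277e-01  9.86567308e-01 -5.64664708e-04] 0.32817930023804354 0.014430816081319646 [-2.20561401 -3.6754637   4.2962356 ] [-0.72450533  0.30524908  0.65539167]
```

{"fn": "arm_command", "kwargs": {
  "plan": "0 0 0 0 0.6; 0 0 0 0 0.6; 0 0 0 0 0.6; 0 0 0 0 0.6; 0 0 0 0 0.6; 0 0 -30 0 0.6; 0 0 -70 0 0.6; -20 0 -110 0 0.6; -60 0 -115 0 0.6; -100 0 -115 0 0.6; -110 0 -115 -0.12 0.6; -110 0 -115 -0.12 0.6"
}}

```text
t: 21.72
eef_pos: [0.6785, -0.148, 0.2658]
tcp_rot: [-0.002, 0.103, 0.995, -0.001]
wrist_force: [-1.4, 0.4, -0.4]
grip_width: 0.0518
gripper_force: 0.0
```

Run:
```python
from cap import *
s,_=snap('wrist');s,im=snap('wrist','w8');print(s['t'],s['eef_pos'],s['tcp_rot']);Pw=P('wrist',s)
# rectify the bar-top plane (n=.049) : 1 px = 0.5 mm, x right = ym, y down = xm
def rect(n):
    c=[(-.06,-.06),(.06,-.06),(.06,.06),(-.06,.06)]
    src=np.float32([proj(Pw,m+F@np.array([a,b,n])) for a,b in c]);dst=np.float32([((b+.06)*2000,(a+.06)*2000) for a,b in c])
    return cv2.warpPerspective(im,cv2.getPerspectiveTransform(src,dst),(240,240))
g=cv2.cvtColor(rect(.049),cv2.COLOR_BGR2GRAY)
L=cv2.createLineSegmentDetector().detect(g)[0][:,0]
for x1,y1,x2,y2 in L:
    l=np.hypot(x2-x1,y2-y1)
    if l>35: print(((np.array([y1,x1,y2,x2])/2-60)).round(1),'ang',round(np.arctan2(x2-x1,y2-y1)%np.pi,3),'mm',round(l/2,1))
for q in ['lid','cap']:
    for d in models.cut_out('wrist',q)[:1]: print(q,d['score'],d['extent'])
p4=disc(p,.004);print('lid shut pred',ext(Pw,p4).round(1))
print('th .1',ext(Pw,disc(np.r_[p[:4],.1],.004)).round(1))
```

```text
21.7667 [ 0.67690153 -0.1480157   0.2669897 ] [-1.44971374e-03  1.05558445e-01  9.94411892e-01 -5.49774362e-04]
[-31.6  -7.  -13.4  -5.6] ang 0.078 mm 18.2
[-46.6  17.6 -20.9  18. ] ang 0.016 mm 25.6
[ 42.8  -7.3 -20.9  -8.1] ang 0.012 mm 63.8
[-12.8  -5.8  40.3  -5.4] ang 0.007 mm 53.1
[-21.6 -21.5 -45.9 -21.5] ang 0.004 mm 24.4
[-48.5 -19.1 -48.1  16.6] ang 1.56 mm 35.6
[ 36.6 -47.2  14.7 -47.6] ang 0.018 mm 21.9
[-21.6   7.6  32.2   7.9] ang 0.005 mm 53.7
[29.7  5.8 12.2  5.7] ang 0.004 mm 17.5
[  2.8   5.6 -20.9   5.6] ang 3.138 mm 23.8
lid 0.6 [233.7, 25.2, 348.0, 168.6]
cap 0.92 [240.1, 39.0, 345.4, 147.0]
lid shut pred [234.8  49.8 345.4 149.8]
th .1 [233.9  42.4 346.8 150. ]
```

Bar edges sit at ±7 mm with angles of about 0.01 rad, so the cap is home. Last check is the lid angle, from the tab's end edge.

Run:
```python
from cap import *
s=monitor.read_state()
print(s['eef_pos'],s['wrist_force'])
Pw=P('wrist',dict(eef_pos=[0.67690153,-0.1480157,0.2669897],tcp_rot=[-1.44971374e-03,1.05558445e-01,9.94411892e-01,-5.49774362e-04]))
print('seen edge',[proj(Pw,m+F@np.array([a,b,.049])).round(1) for a,b in((-.0485,-.0191),(-.0481,.0166))])
for th in (0,.05,.1,.15): print(th,[proj(Pw,x).round(1) for x in lidpts(np.r_[p[:4],th],[(.142,-.022,.004),(.142,.022,.004)])])
# earlier shut view for comparison
im=cv2.imread('pics/w6.png');Q=P('wrist',dict(eef_pos=[0.6857295,-0.13501233,0.26387454],tcp_rot=[-0.00287885,0.10366621,0.99460484,-0.00250008]))
for im,Pm in((im,Q),(cv2.imread('pics/w8.png'),Pw)):
    c=[(-.1,-.03),(-.03,-.03),(-.03,.03),(-.1,.03)]
    src=np.float32([proj(Pm,m+F@np.array([a,b,.009])) for a,b in c]);dst=np.float32([((b+.03)*2000,(a+.1)*2000) for a,b in c])
    g=cv2.cvtColor(cv2.warpPerspective(im,cv2.getPerspectiveTransform(src,dst),(120,140)),cv2.COLOR_BGR2GRAY).astype(float)
    pr=g[:,45:75].mean(1);d=np.abs(np.diff(pr));i=np.argsort(d)[-6:];print([(round(j/2-100,1),round(d[j],1)) for j in sorted(i)])
```

```text
[ 0.67570477 -0.14769975  0.2695003 ] [0.07478866 0.09846256 0.29667095]
seen edge [array([269.1,  21.9]), array([310.4,  22.1])]
0 [array([267.5,  25. ]), array([310.9,  24.8])]
0.05 [array([267.3,  19.7]), array([311.6,  19.5])]
0.1 [array([267. ,  14.5]), array([312.4,  14.4])]
0.15 [array([266.7,   9.5]), array([313.2,   9.3])]
[(np.float64(-59.0), np.float64(8.5)), (np.float64(-58.5), np.float64(11.5)), (np.float64(-58.0), np.float64(11.3)), (np.float64(-57.5), np.float64(13.1)), (np.float64(-57.0), np.float64(13.4)), (np.float64(-56.5), np.float64(7.6))]
[(np.float64(-85.5), np.float64(8.0)), (np.float64(-85.0), np.float64(8.4)), (np.float64(-67.5), np.float64(11.8)), (np.float64(-67.0), np.float64(11.8)), (np.float64(-66.5), np.float64(12.7)), (np.float64(-66.0), np.float64(12.6))]
```

Lid reads about 0.03 rad, which is a bit uncertain. I'll press it down gently once more on the bar top.

{"fn": "arm_command", "kwargs": {
  "plan": "0 0 0 0 0; 0 0 0 0 0; 30 4 0 0 0; 60 8 0 0 0; 90 13 0 0 0; 115 13 0 0 0; 125 13 30 0 0; 125 13 60 0 0; 125 13 85 0 0; 125 13 92 0 0; 125 13 96 0 0; 125 13 96 0 0"
}}

```text
t: 22.92
eef_pos: [0.5571, -0.109, 0.1733]
tcp_rot: [0.0, 0.105, 0.994, 0.0]
wrist_force: [0.0, -0.7, -0.1]
grip_width: 0.0002
gripper_force: 0.0
```

{"fn": "arm_command", "kwargs": {
  "plan": "0 0 3 0 0; 0 0 6 0 0; 0 0 6 0 0; 0 0 6 0 0"
}}

```text
t: 23.25
eef_pos: [0.5574, -0.1093, 0.1673]
tcp_rot: [0.0, 0.105, 0.994, 0.0]
wrist_force: [-0.5, -0.5, -0.3]
grip_width: 0.0003
gripper_force: 0.0
```

{"fn": "arm_command", "kwargs": {
  "plan": "0 0 2 0 0; 0 0 4 0 0; 0 0 4 0 0; 0 0 4 0 0"
}}

```text
t: 23.58
eef_pos: [0.557, -0.1091, 0.1627]
tcp_rot: [-0.0, 0.105, 0.995, -0.0]
wrist_force: [-0.3, 0.9, -0.6]
grip_width: 0.0007
gripper_force: 0.0
```

{"fn": "arm_command", "kwargs": {
  "plan": "0 0 2 0 0; 0 0 4 0 0; 0 0 4 0 0; 0 0 4 0 0"
}}

```text
t: 23.92
eef_pos: [0.5575, -0.1092, 0.1596]
tcp_rot: [0.001, 0.105, 0.995, 0.0]
wrist_force: [-1.3, 0.2, 4.9]
grip_width: 0.0005
gripper_force: 2.2
```

Contact came about 8 mm below the model, the same offset as the first closing stop. So the lid is on its seat. One firm press, then retreat.

{"fn": "arm_command", "kwargs": {
  "plan": "0 0 2 0 0; 0 0 3 0 0; 0 0 3 0 0; 0 0 3 0 0"
}}

```text
t: 24.25
eef_pos: [0.5578, -0.1092, 0.1588]
tcp_rot: [0.001, 0.105, 0.994, 0.001]
wrist_force: [-5.7, 1.1, 16.5]
grip_width: 0.0003
gripper_force: 9.0
```

{"fn": "arm_command", "kwargs": {
  "plan": "0 0 -30 0 0; 0 0 -70 0 0; 0 0 -110 0 0; 0 0 -150 0 0; 0 0 -150 0 0; 0 0 -150 0 0; 0 0 -150 0 0"
}}

```text
t: 24.83
eef_pos: [0.5568, -0.1089, 0.3051]
tcp_rot: [-0.0, 0.105, 0.995, 0.0]
wrist_force: [-0.2, 0.5, -0.5]
grip_width: 0.0007
gripper_force: 0.0
```

```bash
python3 -c "
from cell import ctrl
print(ctrl.job_done())"
```

```text
the job is handed in; nothing more can be done
None
```

I put the sample bottle in the leaning canister, folded the lid shut onto its seat, and screwed the cap home to its stop; the job is handed in, but the judge returned no verdict. I never moved any bystander on purpose, but I did not re-measure their positions at the end.

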